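# Lock the dough roller's crank with its long pin

### The arm

A 7-joint arm with a two-finger parallel gripper is mounted at the origin on the work surface; the furniture and walls round the work are solid. World frame = base frame: x ahead of the robot, y to its left, z up, the work surface at z = 0. Lengths are in m, angles in rad, forces in N, time in s.
With the tool pointing down it reaches from about 0.4 to 0.85 m from the base axis. Payload 10.4 kg.
Tool frame: the origin (TCP) lies midway between the tips of the shut fingers; the grasp point (between the pads) lies 19 mm behind it; z points along the fingers, y is the direction in which the jaws open and shut (so a half turn about z gives the same grasp; the last joint's range is limited). The gripper opens to 85 mm and grips with 20 to 120 N. Pads are 22 mm wide; open, the fingers measure 114 mm over their backs; the gripper's body (76 mm by 85 mm) begins 54 mm behind the grasp point. The pads swing forward as they close: fully open they stand 13 mm farther back than shut.
Start: joints at [-1.185, 0.332, -0.065, 1.46, 0.022, 1.35, -0.088], TCP at [0.248, 0.574, 0.231] pointing down, gripper open.
Joint ranges: [-2.6, 2.6], [-0.5, 2.12], [-1.47, 1.34], [0.16, 2.42], [-1.27, 4.41], [0.06, 2.06], [-2.6, 2.6]. Speed limits (rad/s): [2.22, 2.22, 2.79, 2.79, 3.14, 3.14, 3.14].

### API

Orientations are given as [roll, pitch, yaw] about the fixed x, y, z axes, in that order (R = Rz(yaw) Ry(pitch) Rx(roll)).
In Python, from rig import sensors, viewer, workorder gives the robot as it stands.
- The arm moves only by the tool apply_moves, never from a script. Its argument "steps" is a list of rows, each a list of 3 entries, a list of its own where there are three numbers: the finger opening in m, from 0 to 0.0854, then the shift along the tool's x, y, z in m, then the turn about the tool's z in degrees. A call has 1 to 5 rows; each row shifts and turns the pose as measured when the row begins, along the tool's axes as they then stand; what a row does not reach is not made up. A row lasts 1/8 s, in which the tool goes at most 62.5 mm and 10.7 degrees, less where a joint would pass 70% of its speed; a pose out of reach is approached as far as the arm can. A call with a gripper value outside its range is refused whole. The fingers move at their own pace and stop on an object; "squeeze" is the grip in N (left out, the last holds). Time passes only in rows, so rows that do not move let the fingers close. It gives the time, the measured TCP pose, the force and the opening at its end, in the units of the state.
- sensors.state(): the state, without advancing time (a new reading comes with each control period).
- viewer.grab_frame(name): name is "scene" or "side" or "wrist"; returns the picture (384x512x3 uint8, red, green, blue); there is no depth.
- viewer.camera_params(name): a dict with "mtx" (3x3 intrinsics, pixels), "world_from_camera" (4x4, takes a point from camera to world coordinates); the wrist camera has in their place "T_tool_cam" (4x4, takes a point from camera to tool coordinates, whose origin is the TCP and whose axes are the flange's). Camera axes: x right, y down, z forward; pixel columns grow to the right and rows downward; lengths in m; the calibration is good to about 2 mm. A picture is of the moment at which its call begins: read the wrist's pose just before it. camera_params takes no time and is no camera call.
- workorder.hand_in(): hands the job in, once; it reports no verdict.
The state is a dict: "t": time; "q": joint angles; "joint_velocities": joint speeds; "tau": joint torques, N m; "position": TCP position; "ee_rot": TCP orientation; "ft_force": force on the tool from outside, world axes, zero at the start; "wrist_torque": the same for the moment, N m; "gripper_width": finger opening in m.
Only numpy, scipy, OpenCV 4.12 (cv2) and the standard library are available. Lean on these libraries where they do the work, as an engineer would, in place of code of your own. Each camera call takes 0.05 s, during which the arm holds its last target.

### The job

Lock the hand-cranked dough roller so it can be cleaned: turn its raised crank down until the crank arm is level, which brings the hidden cross-hole in the shaft in line under the hole in the top of the bearing block. Then take the long pin (not the short one) out of the wooden rack, push it through block and shaft until its collar sits fully home on the block, and let go.

Things in the scene. Friction and masses are not known exactly. Their poses are not given: they have to be found in the camera images.
- crank (a joint): crank angle about the level shaft, rad: 0 = arm level and the shaft's cross-hole upright, in line with the block's hole; positive = handle raised (starts 0.6 to 1.05, range -0.6 to 1.3). Friction holds it where it is left (2 to 3 N at the handle moves it); no spring, no stop or click at 0. The pin passes within about 0.2 rad of 0. Shaft axis 37 mm below lock_hole.
- crank_handle (a point): middle of the crank's round wooden handle, on its axis: 24 mm thick, 74 mm long, parallel to the shaft, at the end of the steel crank arm, 110 mm from the shaft axis; turns with the crank. Can be pushed down from above.
- lock_hole (a point): centre of the mouth of the upright hole, 24 mm wide with 3 mm chamfer, in the flat top (78 x 60 mm, 112 mm above the table) of the fixed aluminium bearing block beside the crank. z up, y along the shaft to the crank; the roller lies to -y. With the crank level the handle's middle is at x -110, y +99, z -37 mm. Below lie the shaft's hole (22 x 26 mm) and another of 24 mm.
- long_pin_grip (a point): centre of the long pin's cylindrical dark head, 28 mm wide, 34 high. Collar 36 mm wide, underside 26 mm below this point; 12 mm shank with tapered tip ends 100 mm below it. 0.09 kg. Hangs upright, loose, on the top (z 100 mm) of a fixed wooden rack 170 mm long, roughly along x; fingers can close along y. The short pin, 90 mm away, has a T-bar head 66 mm long and a 35 mm shank.

How it is judged:
On the way:
1. the crank is level, within 0.25 rad (value of joint crank between -0.25 and 0.25 rad), for 0.2 s.
At the end, for the whole second after the job is handed in: The long pin stands upright (within 0.17 rad) in the block's hole, its head within 12 mm of the hole's axis and its collar down on the block (gap under 8 mm), through the shaft; the crank is level within 0.25 rad; the pin is released and at rest (all of step 1 and horizontal distance between long_pin_grip and lock_hole below 0.012 m and z of long_pin_grip in the frame of lock_hole below 0.034 m and angle between long_pin_grip's own z axis and vertical below 0.17 rad and linear speed of long_pin below 0.02 m/s); the robot touches nothing.
It also fails if it takes over 50 s, if anything falls off the work surface, if the arm or the gripper's body presses on something with over 40 N, if the wrist force passes 120 N, or if a joint passes its speed limit or range.

## Working session

There is one attempt and no reset: what is moved stays moved. The work goes in short steps, Python scripts to look and compute and a tool call to move; the robot and the scene stay as the last step left them, time stands still between calls to the robot, and variables do not carry over. Pictures are saved under pics/ and viewed, and the job is handed in when it is done.

Besides the shell and the picture viewer there is one more tool, called by a JSON object that holds its "name" and its "arguments", one argument or row to a line. apply_moves: Moves the arm, as the interface text tells. Its arguments: {"type":"object","properties":{"steps":{"type":"array"},"squeeze":{"type":"number"}},"required":["steps"]}

```bash
mkdir -p pics
python3 - <<'E'
from rig import sensors, viewer
import cv2
s=sensors.state(); print({k:(s[k]) for k in ('t','position','ee_rot','gripper_width','ft_force')})
for n in ('scene','side','wrist'):
    cv2.imwrite(f'pics/{n}0.png',viewer.grab_frame(n)[:,:,::-1])
    print(n,viewer.camera_params(n))
E
```

```text
{'t': 0.0, 'position': array([0.24830129, 0.57315412, 0.23053517]), 'ee_rot': array([-3.14020247e+00,  9.90562047e-05,  2.73282124e+00]), 'gripper_width': 0.08567819446128791, 'ft_force': array([ 0.64942383, -0.16318373, -0.18574562])}
scene {'mtx': array([[394.44241174,   0.        , 254.45822484],
       [  0.        , 394.44241174, 187.58895714],
       [  0.        ,   0.        ,   1.        ]]), 'world_from_camera': array([[ 0.52078954, -0.42068861,  0.74283198, -0.10432658],
       [-0.85367298, -0.2612731 ,  0.45053169, -0.51321686],
       [ 0.00454846, -0.86876778, -0.4951988 ,  0.58488177],
       [ 0.        ,  0.        ,  0.        ,  1.        ]])}
side {'mtx': array([[481.80957062,   0.        , 256.02959549],
       [  0.        , 481.80957062, 201.74847768],
       [  0.        ,   0.        ,   1.        ]]), 'world_from_camera': array([[ 0.90932543, -0.23106699,  0.34602789,  0.14249855],
       [-0.41598579, -0.48664209,  0.76820264, -0.89441602],
       [-0.00911454, -0.84248888, -0.53863662,  0.7166538 ],
       [ 0.        ,  0.        ,  0.        ,  1.        ]])}
wrist {'mtx': array([[335.84248488,   0.        , 257.44397581],
       [  0.        , 335.84248488, 196.84600376],
       [  0.        ,   0.        ,   1.        ]]), 'T_tool_cam': array([[-1.11865109e-03, -9.55727140e-01, -2.94252242e-01,
         7.44982524e-02],
       [ 9.99998439e-01, -6.66752698e-04, -1.63606467e-03,
         4.51478400e-04],
       [ 1.36743793e-03, -2.94253613e-01,  9.55726394e-01,
        -1.41869035e-01],
       [ 0.00000000e+00,  0.00000000e+00,  0.00000000e+00,
         1.00000000e+00]])}
```

View pics/scene0.png

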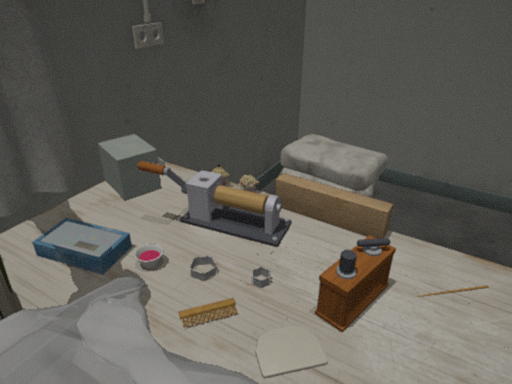

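View pics/side0.png

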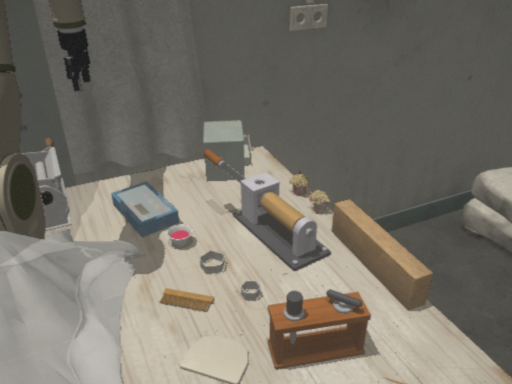

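View pics/wrist0.png

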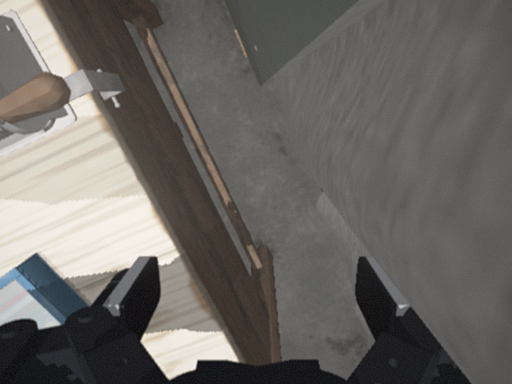

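The scene and side views show the block with its hole (about px (207,180) in scene, (262,183) in side). The crank handle is up and to the left. The rack has the round-headed long pin at (347,263) in scene and (294,303) in side. The wrist view shows other furniture. I'll enlarge these areas.

Run:
```python
import cv2,numpy as np
def crop(n,x,y,w,h,k):
    im=cv2.imread(f'pics/{n}0.png')[y:y+h,x:x+w]
    return cv2.resize(im,None,fx=k,fy=k,interpolation=cv2.INTER_CUBIC)
cv2.imwrite('pics/c1.png',crop('scene',130,140,130,100,6))
cv2.imwrite('pics/c2.png',crop('side',190,135,130,100,6))
a=crop('scene',310,230,90,95,4);b=crop('side',260,280,110,95,4)
cv2.imwrite('pics/c3.png',np.hstack([a,b]))
```

```text
(no output)
```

View pics/c1.png

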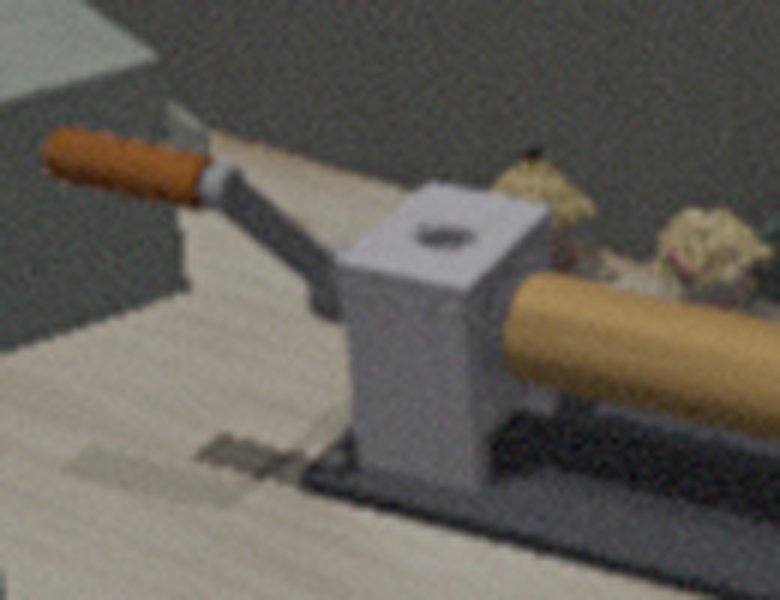

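View pics/c2.png

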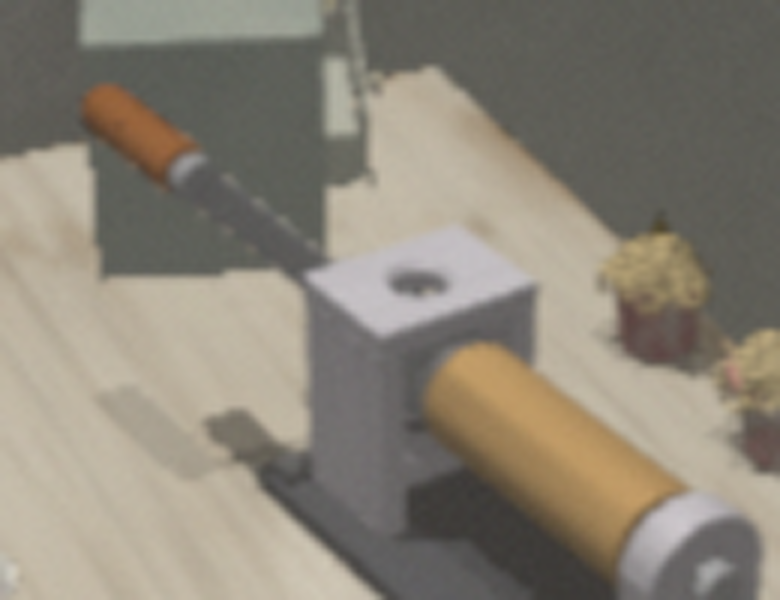

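View pics/c3.png

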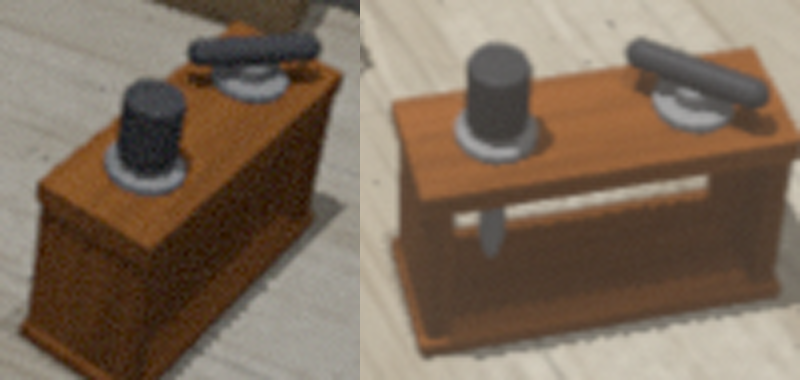

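```bash
cat > h.py <<'E'
import numpy as np
from rig import viewer,sensors
from scipy.spatial.transform import Rotation as R
def ray(n,uv,pose=None):
    c=viewer.camera_params(n); 
    if n=='wrist':
        T=np.eye(4);T[:3,:3]=R.from_euler('xyz',pose[3:]).as_matrix();T[:3,3]=pose[:3];W=T@c['T_tool_cam']
    else: W=c['world_from_camera']
    d=W[:3,:3]@np.linalg.solve(c['mtx'],[*uv,1]); return W[:3,3],d/np.linalg.norm(d)
def onz(n,uv,z,pose=None):
    o,d=ray(n,uv,pose); return o+d*(z-o[2])/d[2]
def tri(*rs):
    A=sum(np.eye(3)-np.outer(d,d) for o,d in rs);b=sum((np.eye(3)-np.outer(d,d))@o for o,d in rs)
    p=np.linalg.solve(A,b); return p,[1e3*np.linalg.norm((np.eye(3)-np.outer(d,d))@(p-o)) for o,d in rs]
E
python3 - <<'E'
from h import *
np.set_printoptions(precision=4,suppress=True)
f=lambda ox,oy,k:(lambda p:(ox+(p[0]+.5)/k-.5,oy+(p[1]+.5)/k-.5))
s=f(130,140,6);d=f(190,135,6);s3=f(310,230,4);d3=f(260,280,4)
for nm,a,b in [('hole',s((447,237)),d((417,284))),('handle',s((128,165)),d((140,135))),('hend_out',s((55,150)),d((95,105))),('hend_in',s((200,178)),d((180,165))),('pin',s3((152,130)),d3((138,97))),('pintop',s3((153,95)),d3((138,60)))]:
    print(nm,*tri(ray('scene',a),ray('side',b)))
print('hole z.112',onz('scene',s((447,237)),.112),onz('side',d((417,284)),.112))
for n,c,P in [('scene',s,[(345,257),(433,183),(550,208),(470,285)]),('side',d,[(305,275),(455,228),(537,287),(380,337)])]:
    q=np.array([onz(n,c(p),.112) for p in P]);print(n,q,q.mean(0),[np.linalg.norm(q[i]-q[i-1]) for i in range(4)])
print('pin z.126',onz('scene',s3((152,130)),.126),onz('side',d3((138,97)),.126))
q=np.array([onz('scene',s3(p),.1) for p in [(40,187),(150,247),(342,73),(235,22)]]);print(q)
q=np.array([onz('side',d3(p),.1) for p in [(33,103),(60,198),(440,140),(390,50)]]);print(q)
E
```

```text
hole [0.5758 0.0477 0.1119] [np.float64(0.323816390826133), np.float64(0.3238163908261667)]
handle [0.4897 0.1378 0.1584] [np.float64(0.3076572852140232), np.float64(0.3076572852139515)]
hend_out [0.4808 0.1686 0.1606] [np.float64(0.1373339321905548), np.float64(0.13733393219052042)]
hend_in [0.4947 0.1038 0.1594] [np.float64(0.1774324911574829), np.float64(0.17743249115737975)]
pin [ 0.4466 -0.3732  0.1242] [np.float64(0.45320189733570015), np.float64(0.4532018973357581)]
pintop [ 0.447  -0.3711  0.1431] [np.float64(0.779078901345366), np.float64(0.7790789013453936)]
hole z.112 [0.5751 0.047  0.112 ] [0.5759 0.048  0.112 ]
scene [[0.5391 0.0721 0.112 ]
 [0.6112 0.0827 0.112 ]
 [0.6191 0.0256 0.112 ]
 [0.5476 0.0141 0.112 ]] [0.5793 0.0486 0.112 ] [np.float64(0.058557673632778966), np.float64(0.072872071971203), np.float64(0.05758971846841918), np.float64(0.07240131034141031)]
side [[0.5369 0.0749 0.112 ]
 [0.6107 0.0842 0.112 ]
 [0.6198 0.0244 0.112 ]
 [0.5447 0.016  0.112 ]] [0.578  0.0499 0.112 ] [np.float64(0.059396145530056906), np.float64(0.07441853983252865), np.float64(0.06049194713383449), np.float64(0.075553909825492)]
pin z.126 [ 0.4438 -0.3741  0.126 ] [ 0.446  -0.3743  0.126 ]
[[ 0.4116 -0.3371  0.1   ]
 [ 0.4019 -0.3916  0.1   ]
 [ 0.5647 -0.431   0.1   ]
 [ 0.5782 -0.3735  0.1   ]]
[[ 0.4154 -0.3349  0.1   ]
 [ 0.4016 -0.3897  0.1   ]
 [ 0.5654 -0.4298  0.1   ]
 [ 0.5781 -0.3739  0.1   ]]
```

```bash
python3 - <<'E'
from h import *
import cv2
np.set_printoptions(precision=3,suppress=True)
for p in [(206,181),(204,178),(246,180)]: print('side base',onz('side',p,0))
for p in [(118,195),(160,188)]: print('scene base',onz('scene',p,0))
print('top corners tri', tri(ray('scene',(117,167)),ray('side',(204,142))),tri(ray('scene',(157,150)),ray('side',(244,141))))
for n,x,y in(('scene',90,120),('side',180,105)):
    im=cv2.imread(f'pics/{n}0.png')[y:y+100,x:x+100];cv2.imwrite(f'pics/b{n}.png',cv2.resize(im,None,fx=5,fy=5,interpolation=2))
E
python3 -c "
import cv2,numpy as np
cv2.imwrite('pics/b.png',cv2.resize(np.hstack([cv2.imread('pics/bscene.png'),cv2.imread('pics/bside.png')]),(800,400)))"
```

```text
side base [0.516 0.295 0.   ]
side base [0.517 0.315 0.   ]
side base [0.626 0.25  0.   ]
scene base [0.528 0.331 0.   ]
scene base [0.622 0.257 0.   ]
top corners tri (array([0.522, 0.305, 0.111]), [np.float64(9.86645971563039), np.float64(9.866459715630377)]) (array([0.623, 0.25 , 0.127]), [np.float64(1.215492740531112), np.float64(1.2154927405311073)])
```

View pics/b.png

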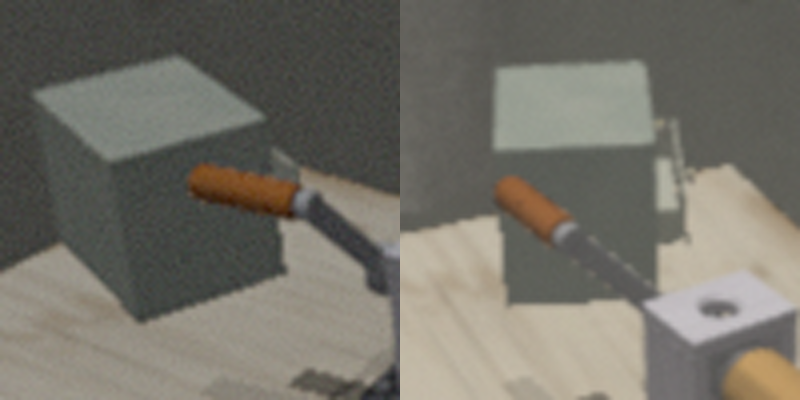

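{"name": "apply_moves", "arguments": {
  "steps": [
    [0.0,[0,0,0],-9.9],
    [0.0,[-0.03,-0.035,0],0],
    [0.0,[-0.04,-0.045,0],0],
    [0.0,[-0.04,-0.045,0],0],
    [0.0,[-0.04,-0.045,0],0]
  ],
  "squeeze": 40
}}

```text
t: 0.78
position: [0.3547, 0.3712, 0.2283]
ee_rot: [-3.138, -0.003, 2.92]
ft_force: [1.2, 1.2, 0.1]
gripper_width: 0.0005
```

{"name": "apply_moves", "arguments": {
  "steps": [
    [0.0,[-0.038,-0.042,0],0],
    [0.0,[-0.038,-0.042,0],0],
    [0.0,[-0.038,-0.042,0],0],
    [0.0,[-0.038,-0.042,0],0],
    [0.0,[-0.028,-0.03,0],0]
  ]
}}

```text
t: 1.4
position: [0.4899, 0.128, 0.2285]
ee_rot: [-3.139, -0.002, 2.918]
ft_force: [0.3, 1.4, 0.2]
gripper_width: 0.0
```

```bash
cat > look.py <<'E'
import sys,cv2
from h import *
def look(tag,names=('scene','side','wrist')):
    s=sensors.state();print('t',s['t'],s['position'].round(4),s['ee_rot'].round(3),s['ft_force'].round(1),s['gripper_width'])
    ims=[]
    for n in names:
        im=viewer.grab_frame(n)[:,:,::-1];cv2.imwrite(f'pics/{tag}_{n}.png',im);ims.append(im)
    return ims
E
python3 - <<'E'
from look import *
a,b,c=look('p1')
r=lambda im,x,y:cv2.resize(im[y:y+150,x:x+200],(400,300),interpolation=2)
cv2.imwrite('pics/p1m.png',np.vstack([np.hstack([r(a,90,80),r(b,160,80)]),np.hstack([cv2.resize(c,(400,300)),r(a,60,20)])]))
E
```

```text
t 1.4 [0.4899 0.128  0.2285] [-3.139e+00 -2.000e-03  2.918e+00] [0.3 1.4 0.2] 5.450312011090526e-06
```

View pics/p1m.png

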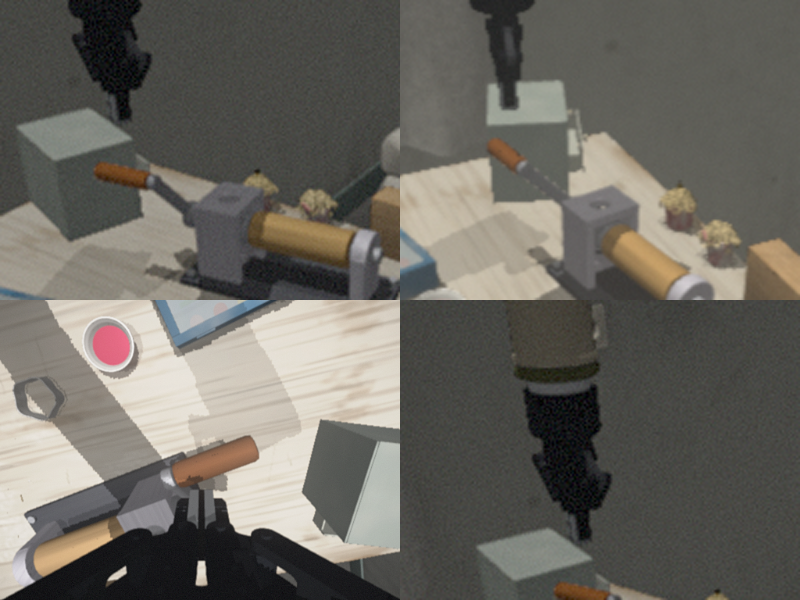

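Run:
```python
from h import *
s=sensors.state();P=[*s['position'],*s['ee_rot']]
for p in [(222,226),(324,184)]: print(onz('wrist',p,.158,P))
```

```text
[0.49545748 0.10209597 0.158     ]
[0.48189068 0.17455981 0.158     ]
```

{"name": "apply_moves", "arguments": {
  "steps": [
    [0.0,[0.004,0.0115,0.03],0],
    [0.0,[0,0,0.022],0],
    [0.0,[0.008,-0.003,0.014],0],
    [0.0,[0.009,-0.003,0.016],0],
    [0.0,[0.005,-0.002,0.01],0]
  ]
}}

```text
t: 2.17
position: [0.4613, 0.1426, 0.1344]
ee_rot: [-3.139, -0.005, 2.922]
ft_force: [-1.0, -0.5, 1.3]
gripper_width: -0.0001
```

Run:
```python
from look import *
a,b,c=look('p2')
r=lambda im,x,y:cv2.resize(im[y:y+150,x:x+200],(400,300),interpolation=2)
cv2.imwrite('pics/p2m.png',np.vstack([np.hstack([r(a,90,80),r(b,160,80)]),np.hstack([cv2.resize(c,(400,300)),r(a,60,20)])]))
```

```text
t 2.175 [0.4613 0.1426 0.1344] [-3.139 -0.005  2.922] [-1.  -0.5  1.3] -0.0001276213868841755
```

View pics/p2m.png

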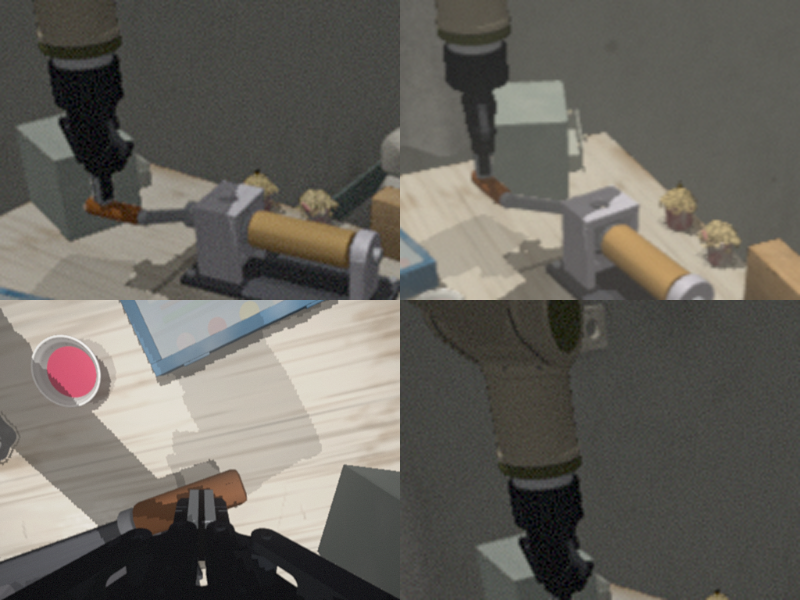

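The handle is following the fingers, at about 0.44 rad now. I'll carry on down to level.

{"name": "apply_moves", "arguments": {
  "steps": [
    [0.0,[0.005,-0.002,0.016],0],
    [0.0,[0.003,-0.001,0.014],0],
    [0.0,[0.001,0,0.011],0],
    [0.0,[0,0,0.005],0]
  ]
}}

```text
t: 2.82
position: [0.4525, 0.1419, 0.0868]
ee_rot: [-3.14, -0.004, 2.921]
ft_force: [-0.7, 0.7, 0.5]
gripper_width: -0.0
```

{"name": "apply_moves", "arguments": {
  "steps": [
    [0.0,[0,0,-0.05],0],
    [0.0,[0,0,-0.06],0],
    [0.04,[0.006,-0.05,-0.03],0],
    [0.085,[0.012,-0.055,0],0]
  ]
}}

```text
t: 3.32
position: [0.4131, 0.0437, 0.2303]
ee_rot: [-3.137, -0.003, 2.926]
ft_force: [0.4, -1.2, -0.1]
gripper_width: 0.0356
```

Run:
```python
from look import *
a,b,c=look('p3')
r=lambda im,x,y:cv2.resize(im[y:y+150,x:x+200],(400,300),interpolation=2)
cv2.imwrite('pics/p3m.png',np.vstack([np.hstack([r(a,90,110),r(b,160,110)]),np.hstack([cv2.resize(c,(400,300)),r(a,60,20)])]))
```

```text
t 3.325 [0.4131 0.0437 0.2303] [-3.137e+00 -3.000e-03  2.926e+00] [ 0.4 -1.2 -0.1] 0.0355514516500792
```

View pics/p3m.png

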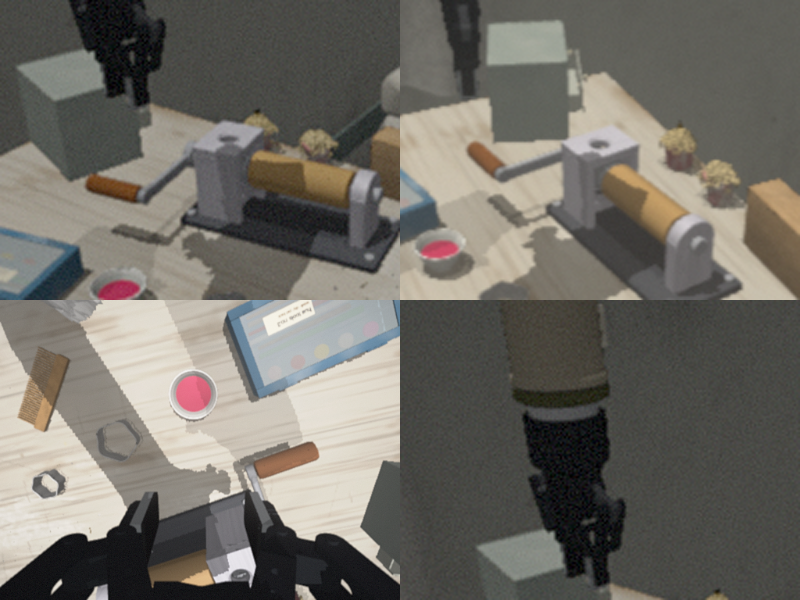

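Run:
```python
from h import *
print(tri(ray('scene',(147.3,203.8)),ray('side',(202.3,188))))
s=sensors.state();P=[*s['position'],*s['ee_rot']]
print('wrist handle',[onz('wrist',p,.075,P) for p in [(330,214),(402,193)]], 'hole',onz('wrist',(306,352),.112,P))
```

```text
(array([0.45185986, 0.12681042, 0.08081046]), [np.float64(2.450670836385176), np.float64(2.4506708363851692)])
wrist handle [array([0.4578505 , 0.10093546, 0.075     ]), array([0.45196431, 0.16836367, 0.075     ])] hole [0.57355879 0.05228038 0.112     ]
```

Triangulation puts the handle at z≈0.08, so the crank is level to about 0.05 rad. Next I'll hover over the hole and measure it with the wrist camera.

{"name": "apply_moves", "arguments": {
  "steps": [
    [0.085,[-0.05,0.013,0],0],
    [0.085,[-0.05,0.013,0],0],
    [0.085,[-0.05,0.013,0],0],
    [0.085,[-0.008,0.001,0],0],
    [0.085,[0,0,0],0]
  ]
}}

```text
t: 4.1
position: [0.5808, 0.0531, 0.2247]
ee_rot: [-3.138, -0.006, 2.929]
ft_force: [-0.2, -0.4, -0.1]
gripper_width: 0.085
```

Run:
```python
from look import *
c,=look('p4',('wrist',))
cv2.imwrite('pics/p4c.png',cv2.resize(c[110:290,150:390],None,fx=3.2,fy=3.2,interpolation=2))
```

```text
t 4.1 [0.5808 0.0531 0.2247] [-3.138 -0.006  2.929] [-0.2 -0.4 -0.1] 0.08500745381526446
```

View pics/p4c.png

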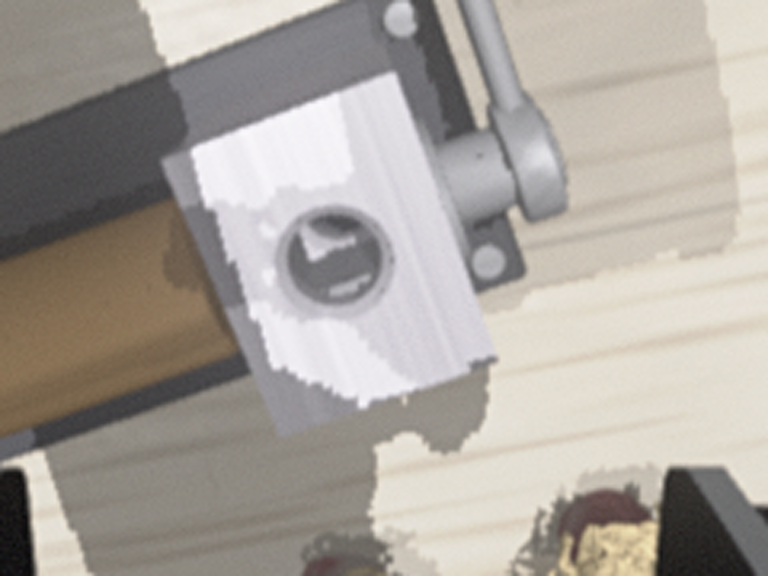

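Run:
```python
from h import *
s=sensors.state();P=[*s['position'],*s['ee_rot']]
g=lambda x,y:(150+(x+.5)/3.2-.5,110+(y+.5)/3.2-.5)
print('hole',onz('wrist',g(334,260),.112,P))
q=np.array([onz('wrist',g(*p),.112,P) for p in [(165,158),(395,73),(495,357),(283,436)]]);print(q,q.mean(0))
R0=R.from_euler('xyz',P[3:]).as_matrix();print(R0.T@(np.array([.4455,-.3735,.2247])-P[:3]))
```

```text
hole [0.57805567 0.05060126 0.112     ]
[[0.54468515 0.01642643 0.112     ]
 [0.53662345 0.07435128 0.112     ]
 [0.61156308 0.08497112 0.112     ]
 [0.62156469 0.02748697 0.112     ]] [0.57860909 0.05080895 0.112     ]
[ 0.04182461 -0.44567092  0.00174566]
```

{"name": "apply_moves", "arguments": {
  "steps": [
    [0.085,[0.005,-0.058,0],0],
    [0.085,[0.005,-0.058,0],0],
    [0.085,[0.005,-0.058,0],0],
    [0.085,[0.005,-0.058,0],0],
    [0.085,[0.005,-0.058,0],0]
  ]
}}

```text
t: 4.78
position: [0.4914, -0.2243, 0.2262]
ee_rot: [3.138, -0.004, 2.942]
ft_force: [0.6, 0.1, -0.1]
gripper_width: 0.0851
```

Run:
```python
from h import *
s=sensors.state();P=[*s['position'],*s['ee_rot']]
R0=R.from_euler('xyz',P[3:]).as_matrix();print(R0.T@(np.array([.4455,-.3735,.23])-P[:3]))
```

```text
[ 0.0154504  -0.15532529 -0.00431278]
```

{"name": "apply_moves", "arguments": {
  "steps": [
    [0.085,[0.005,-0.052,-0.004],0],
    [0.085,[0.005,-0.052,0],0],
    [0.085,[0.005,-0.051,0],2],
    [0.085,[0,0,0],0]
  ]
}}

```text
t: 5.28
position: [0.4392, -0.3791, 0.2316]
ee_rot: [3.134, 0.001, 2.901]
ft_force: [0.5, 0.7, 0.6]
gripper_width: 0.0852
```

Run:
```python
from look import *
c,=look('p5',('wrist',))
cv2.imwrite('pics/p5c.png',cv2.resize(c,(800,600),interpolation=2))
```

```text
t 5.275 [ 0.4392 -0.3791  0.2316] [3.134e+00 1.000e-03 2.901e+00] [0.5 0.7 0.6] 0.08522311691239637
```

View pics/p5c.png

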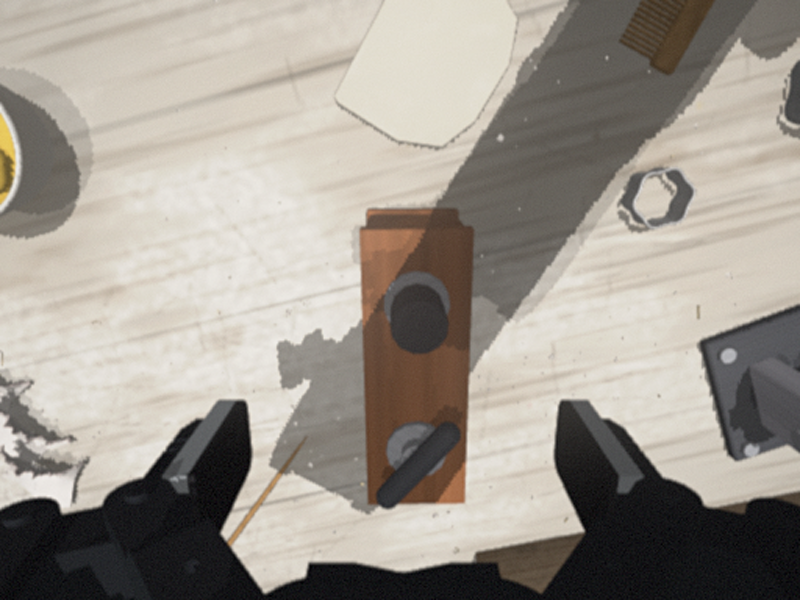

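Run:
```python
from h import *
s=sensors.state();P=[*s['position'],*s['ee_rot']]
g=lambda x,y:((x+.5)*.64-.5,(y+.5)*.64-.5)
R0=R.from_euler('xyz',P[3:]).as_matrix()
for p,z in [((419,322),.143),((418,304),.107)]:
    w=onz('wrist',g(*p),z,P);print(w)
for t in [(.446,-.3735),(.4465,-.3725)]: print(R0.T@(np.array([*t,.113])-P[:3]))
```

```text
[ 0.44597208 -0.36964884  0.143     ]
[ 0.4482422  -0.36935209  0.107     ]
[-0.00422259  0.00357418  0.11856672]
[-0.00447297  0.00466377  0.11857629]
```

{"name": "apply_moves", "arguments": {
  "steps": [
    [0.085,[-0.005,0.0055,0.03],0],
    [0.085,[0,0,0.04],0],
    [0.085,[0,0,0.03],0],
    [0.085,[0,0,0.01],0],
    [0.085,[0,0,0.0],0]
  ]
}}

```text
t: 5.95
position: [0.4512, -0.3635, 0.1209]
ee_rot: [3.127, 0.007, 2.913]
ft_force: [0.2, 1.0, 0.3]
gripper_width: 0.0846
```

{"name": "apply_moves", "arguments": {
  "steps": [
    [0.085,[0.003,-0.009,0.005],0],
    [0.085,[0,0,0.002],0]
  ]
}}

```text
t: 6.2
position: [0.4471, -0.3724, 0.1156]
ee_rot: [3.127, 0.011, 2.914]
ft_force: [0.1, 0.5, -0.4]
gripper_width: 0.0851
```

Now close on the head.

{"name": "apply_moves", "arguments": {
  "steps": [
    [0.02,[0,0,0.001],0],
    [0.02,[0,0,0],0],
    [0.02,[0,0,0],0],
    [0.02,[0,0,0],0]
  ],
  "squeeze": 40
}}

```text
t: 6.7
position: [0.4475, -0.3729, 0.1156]
ee_rot: [3.127, 0.012, 2.914]
ft_force: [-0.0, 0.4, 0.6]
gripper_width: 0.0269
```

Run:
```python
from look import *
a,b,c=look('p6')
r=lambda im,x,y:cv2.resize(im[y:y+150,x:x+200],(400,300),interpolation=2)
cv2.imwrite('pics/p6m.png',np.vstack([np.hstack([r(a,260,180),r(b,200,220)]),np.hstack([cv2.resize(c,(400,300)),r(a,60,20)])]))
```

```text
t 6.7 [ 0.4475 -0.3729  0.1156] [3.127 0.012 2.914] [-0.   0.4  0.6] 0.026907229682011143
```

View pics/p6m.png

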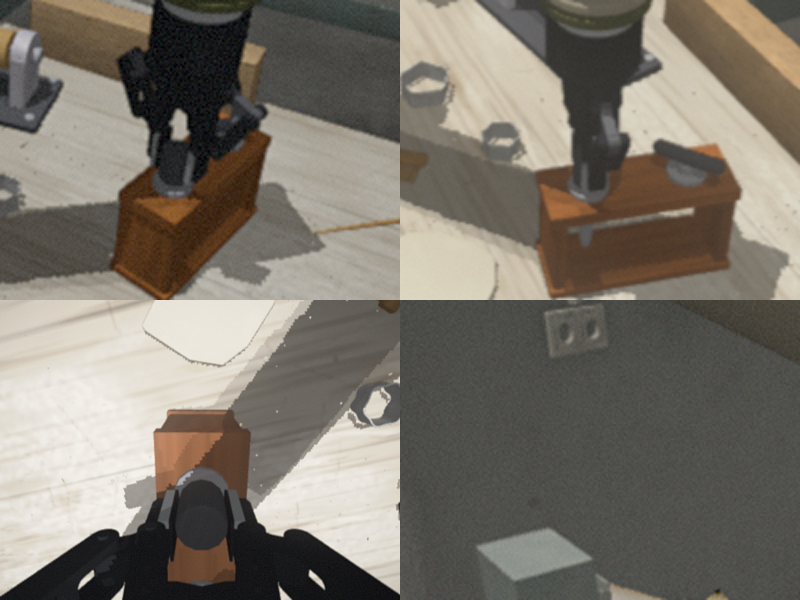

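{"name": "apply_moves", "arguments": {
  "steps": [
    [0.02,[0,0,-0.02],0],
    [0.02,[0,0,-0.03],0],
    [0.02,[0,0,-0.035],0],
    [0.02,[0,0,-0.035],0],
    [0.02,[0,0,-0.025],0]
  ],
  "squeeze": 70
}}

```text
t: 7.48
position: [0.444, -0.3743, 0.268]
ee_rot: [3.128, 0.01, 2.912]
ft_force: [0.1, 0.8, -0.6]
gripper_width: 0.0259
```

Run:
```python
from look import *
a,b,c=look('p7')
r=lambda im,x,y:cv2.resize(im[y:y+150,x:x+200],(400,300),interpolation=2)
cv2.imwrite('pics/p7m.png',np.vstack([np.hstack([r(a,260,140),r(b,200,180)]),np.hstack([cv2.resize(c,(400,300)),r(b,200,120)])]))
```

```text
t 7.475 [ 0.444  -0.3743  0.268 ] [3.128 0.01  2.912] [ 0.1  0.8 -0.6] 0.02593152111714505
```

View pics/p7m.png

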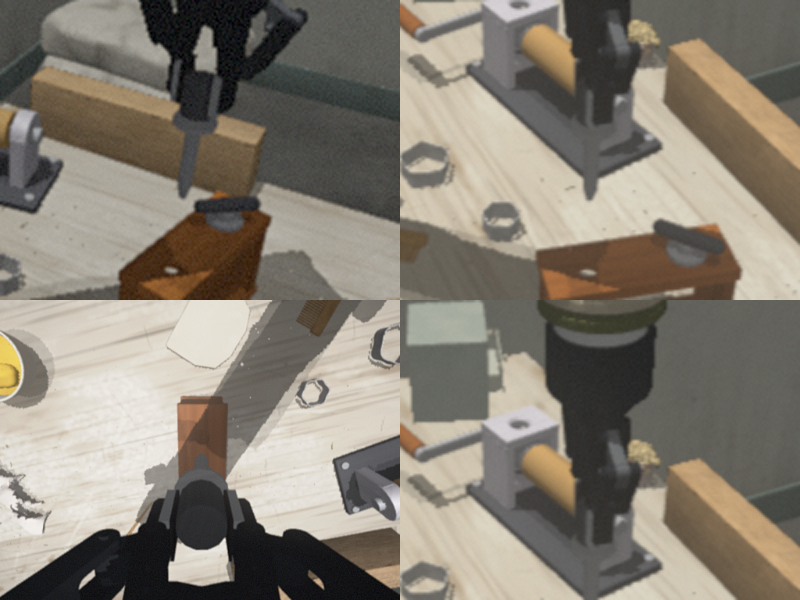

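Run:
```python
from look import *
print(tri(ray('scene',(351.8,236.8)),ray('side',(294.8,277.8))),tri(ray('scene',(357.3,199.8)),ray('side',(297,237.5))))
k=lambda n,x,y:cv2.resize(cv2.imread(f'pics/p7_{n}.png')[y:y+75,x:x+50],None,fx=8,fy=8,interpolation=2)
cv2.imwrite('pics/p7z.png',np.hstack([k('scene',335,170),k('side',270,215)]))
```

```text
(array([ 0.44539778, -0.37340602,  0.18214045]), [np.float64(1.6209683512183484), np.float64(1.6209683512183752)]) (array([ 0.44720047, -0.3711011 ,  0.25823919]), [np.float64(5.182421909629057), np.float64(5.18242190962905)])
```

View pics/p7z.png

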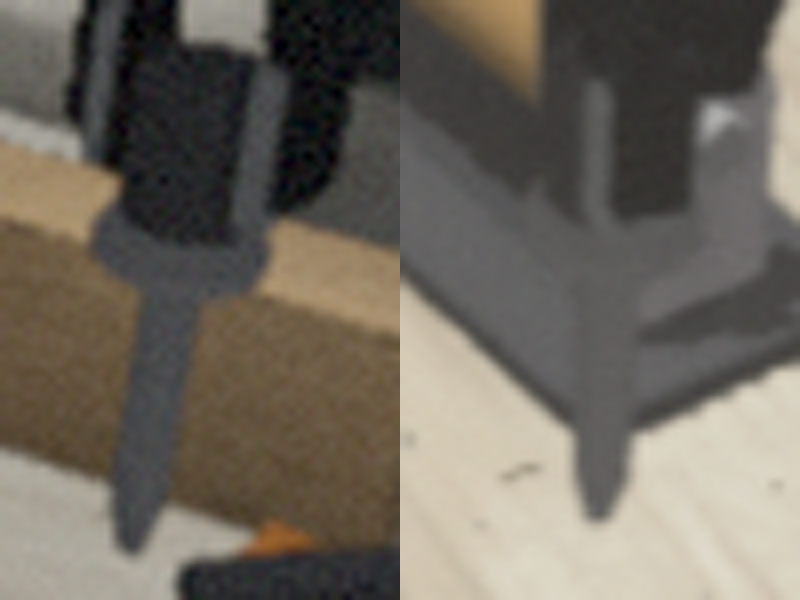

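Run:
```python
from h import *
t,e=tri(ray('scene',(351.2,238.3)),ray('side',(294.6,279.6)));c,e2=tri(ray('scene',(356.6,203.5)),ray('side',(295.2,247.3)))
print(t,e,c,e2,c-t)
s=sensors.state();P=[*s['position'],*s['ee_rot']];R0=R.from_euler('xyz',P[3:]).as_matrix();print(R0[:,2])
print('tcp minus tip',P[:3]-t)
```

```text
[ 0.44549802 -0.37291728  0.17826897] [np.float64(1.2553343182410497), np.float64(1.255334318241155)] [ 0.44358671 -0.37378172  0.24826073] [np.float64(0.16713828239014616), np.float64(0.1671382823901317)] [-0.00191131 -0.00086443  0.06999176]
[ 0.01415643  0.01085646 -0.99984085]
tcp minus tip [-0.00110328 -0.00160936  0.08889907]
```

{"name": "apply_moves", "arguments": {
  "steps": [
    [0.02,[-0.003,0.03,0],0],
    [0.02,[-0.0035,0.045,0],0],
    [0.02,[-0.0035,0.045,0],0],
    [0.02,[-0.0035,0.045,0],0],
    [0.02,[-0.0035,0.045,0],0]
  ]
}}

```text
t: 8.25
position: [0.5066, -0.1714, 0.2671]
ee_rot: [3.13, 0.005, 2.904]
ft_force: [0.2, -0.7, -0.6]
gripper_width: 0.026
```

```bash
cat > rel.py <<'E'
from h import *
import sys
def rel(x,y,z):
    s=sensors.state();R0=R.from_euler('xyz',s['ee_rot']).as_matrix();print((R0.T@(np.array([x,y,z])-s['position'])).round(4))
rel(*map(float,sys.argv[1:]))
E
python3 rel.py .576 .048 .268
```

```text
[-0.0158  0.2296  0.0019]
```

{"name": "apply_moves", "arguments": {
  "steps": [
    [0.02,[-0.003,0.045,0],0],
    [0.02,[-0.003,0.045,0],0],
    [0.02,[-0.003,0.045,0],0],
    [0.02,[-0.003,0.045,0],0],
    [0.02,[-0.002,0.03,0],0]
  ]
}}

```text
t: 8.88
position: [0.5683, 0.0379, 0.266]
ee_rot: [3.131, -0.001, 2.906]
ft_force: [-0.6, -1.0, -0.8]
gripper_width: 0.0261
```

```bash
python3 rel.py .576 .048 .235
```

```text
[-0.0051  0.0113  0.0312]
```

{"name": "apply_moves", "arguments": {
  "steps": [
    [0.02,[-0.005,0.008,0.02],0],
    [0.02,[0,0,0.015],0],
    [0.02,[0,0,0.0],0],
    [0.02,[0,0,0.0],0]
  ]
}}

```text
t: 9.38
position: [0.5737, 0.0436, 0.2263]
ee_rot: [3.135, -0.005, 2.905]
ft_force: [-0.5, -0.3, -1.1]
gripper_width: 0.026
```

```bash
python3 rel.py .576 .048 .22
python3 - <<'E'
from look import *
a,b=look('p8',('scene','side'))
k=lambda im,x,y:cv2.resize(im[y:y+85,x:x+65],None,fx=6,fy=6,interpolation=2)
cv2.imwrite('pics/p8z.png',np.hstack([k(a,175,120),k(b,230,120)]))
E
```

```text
[-0.0012  0.0048  0.0064]
t 9.375 [0.5737 0.0436 0.2263] [ 3.135 -0.005  2.905] [-0.5 -0.3 -1.1] 0.02604074703136356
```

View pics/p8z.png

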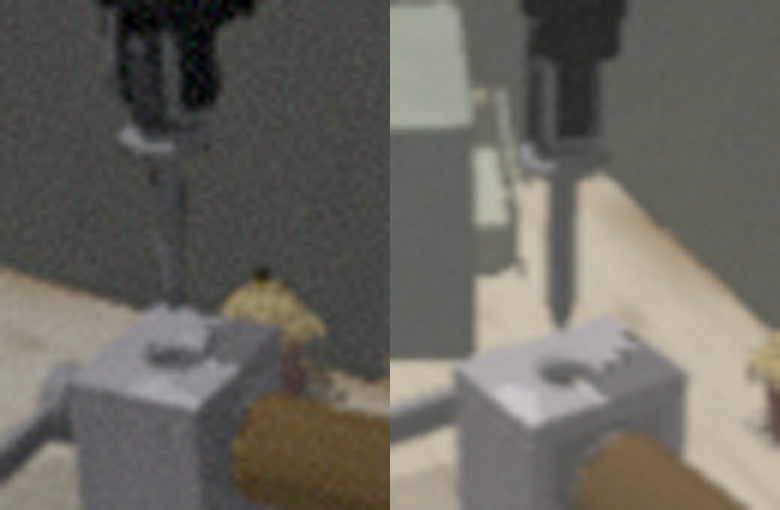

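Run:
```python
from h import *
t,e=tri(ray('scene',(203.3,170.6)),ray('side',(258.2,173.9)));c,e2=tri(ray('scene',(204.,178.7)),ray('side',(259.1,181.8)))
print(t,e,c,e2,(c-t))
```

```text
[0.57257618 0.04559739 0.13717608] [np.float64(0.24187774120595099), np.float64(0.2418777412059532)] [0.57593607 0.04792296 0.11242607] [np.float64(0.022862958347250523), np.float64(0.022862958347130515)] [ 0.00335988  0.00232557 -0.02475001]
```

{"name": "apply_moves", "arguments": {
  "steps": [
    [0.02,[-0.003,0.0047,0.0],0],
    [0.02,[0,0,0.008],0],
    [0.02,[0,0,0.0],0]
  ]
}}

```text
t: 9.85
position: [0.5786, 0.0476, 0.2191]
ee_rot: [3.133, -0.003, 2.905]
ft_force: [-1.1, 0.4, -1.2]
gripper_width: 0.0261
```

```bash
python3 rel.py .578 .0475 .2
python3 - <<'E'
from look import *
a,b=look('p9',('scene','side'))
k=lambda im,x,y:cv2.resize(im[y:y+85,x:x+65],None,fx=6,fy=6,interpolation=2)
cv2.imwrite('pics/p9z.png',np.hstack([k(a,175,120),k(b,230,120)]))
E
```

```text
[ 0.0005 -0.0004  0.0191]
t 9.85 [0.5786 0.0476 0.2191] [ 3.133e+00 -3.000e-03  2.905e+00] [-1.1  0.4 -1.2] 0.026146666076703982
```

View pics/p9z.png

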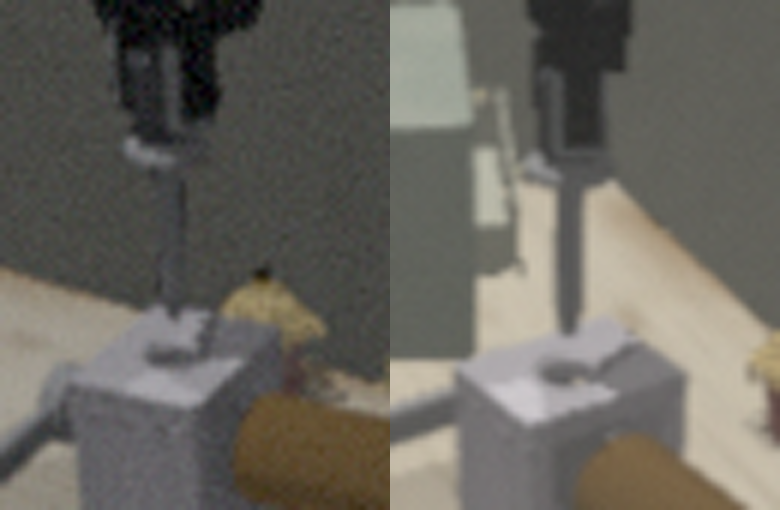

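Run:
```python
from h import *
t,e=tri(ray('scene',(203.6,171.8)),ray('side',(259.2,175.0)));print(t,e)
```

```text
[0.57641812 0.04811597 0.13165381] [np.float64(0.05778867871148404), np.float64(0.05778867871147604)]
```

{"name": "apply_moves", "arguments": {
  "steps": [
    [0.02,[0.0,0,0.012],0],
    [0.02,[0,0,0.012],0],
    [0.02,[0,0,0.006],0]
  ]
}}

```text
t: 10.32
position: [0.5788, 0.048, 0.1878]
ee_rot: [3.133, -0.002, 2.905]
ft_force: [0.2, 0.1, -0.6]
gripper_width: 0.026
```

```bash
python3 rel.py .5785 .048 .15
```

```text
[ 0.0002 -0.0004  0.0378]
```

{"name": "apply_moves", "arguments": {
  "steps": [
    [0.02,[0.0,0,0.01],0],
    [0.02,[0,0,0.01],0]
  ]
}}

```text
t: 10.58
position: [0.5788, 0.0482, 0.1665]
ee_rot: [3.133, -0.002, 2.905]
ft_force: [-0.1, 0.4, -1.2]
gripper_width: 0.0262
```

{"name": "apply_moves", "arguments": {
  "steps": [
    [0.02,[0.0,0,0.01],0],
    [0.02,[0,0,0.008],0]
  ]
}}

```text
t: 10.82
position: [0.5787, 0.0483, 0.1469]
ee_rot: [3.133, -0.002, 2.905]
ft_force: [0.3, 1.3, -0.5]
gripper_width: 0.026
```

{"name": "apply_moves", "arguments": {
  "steps": [
    [0.02,[0.0,0,0.008],0],
    [0.02,[0,0,0.006],0]
  ]
}}

```text
t: 11.08
position: [0.5786, 0.0485, 0.1318]
ee_rot: [3.133, -0.002, 2.905]
ft_force: [-0.7, 0.0, -0.6]
gripper_width: 0.026
```

{"name": "apply_moves", "arguments": {
  "steps": [
    [0.02,[0.0,0,0.004],0],
    [0.02,[0,0,0.001],0]
  ]
}}

```text
t: 11.32
position: [0.5787, 0.0486, 0.1276]
ee_rot: [3.133, -0.003, 2.905]
ft_force: [-8.5, 0.0, 17.3]
gripper_width: 0.0257
```

Run:
```python
from look import *
a,b=look('p10',('scene','side'))
k=lambda im,x,y:cv2.resize(im[y:y+85,x:x+65],None,fx=6,fy=6,interpolation=2)
cv2.imwrite('pics/p10z.png',np.hstack([k(a,175,120),k(b,230,120)]))
```

```text
t 11.325 [0.5787 0.0486 0.1276] [ 3.133e+00 -3.000e-03  2.905e+00] [-8.5  0.  17.3] 0.025742433293697874
```

View pics/p10z.png

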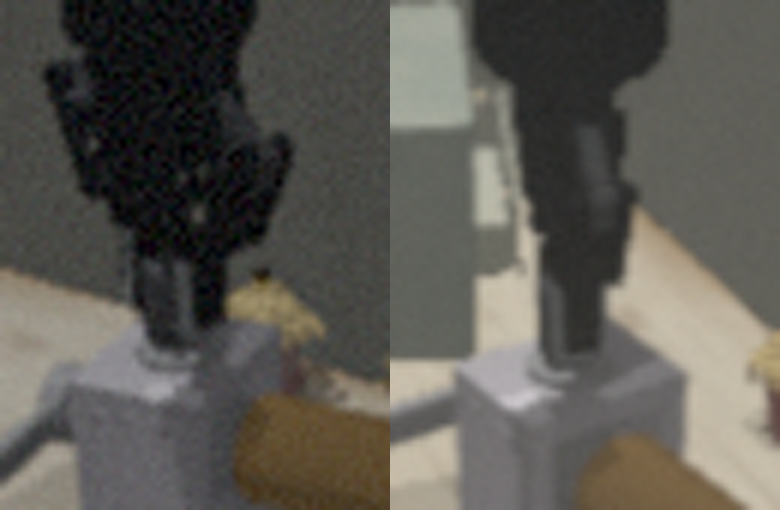

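The collar is seated, with 17 N of contact force at the expected height. I'll let go and rise.

{"name": "apply_moves", "arguments": {
  "steps": [
    [0.06,[0,0,0],0],
    [0.06,[0,0,0],0],
    [0.06,[0,0,0],0]
  ]
}}

```text
t: 11.8
position: [0.5793, 0.0486, 0.1281]
ee_rot: [3.132, -0.001, 2.905]
ft_force: [1.1, 0.2, 0.0]
gripper_width: 0.0602
```

{"name": "apply_moves", "arguments": {
  "steps": [
    [0.06,[0,0,-0.02],0],
    [0.06,[0,0,-0.04],0],
    [0.06,[0,0,-0.05],0],
    [0.06,[0,0,-0.02],0],
    [0.06,[0,0,0],0]
  ]
}}

```text
t: 12.42
position: [0.5787, 0.0473, 0.2607]
ee_rot: [3.133, -0.002, 2.905]
ft_force: [0.5, 0.6, -0.9]
gripper_width: 0.0604
```

Run:
```python
from look import *
a,b,c=look('p11')
k=lambda im,x,y:cv2.resize(im[y:y+85,x:x+80],(400,425),interpolation=2)
cv2.imwrite('pics/p11z.png',np.hstack([k(a,145,140),k(b,200,140)]))
cv2.imwrite('pics/p11w.png',c)
```

```text
t 12.425 [0.5787 0.0473 0.2607] [ 3.133e+00 -2.000e-03  2.905e+00] [ 0.5  0.6 -0.9] 0.06035366533075242
```

View pics/p11z.png

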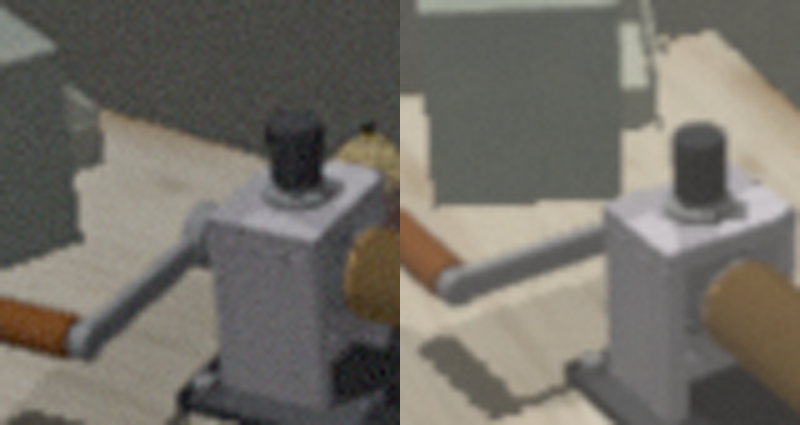

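View pics/p11w.png

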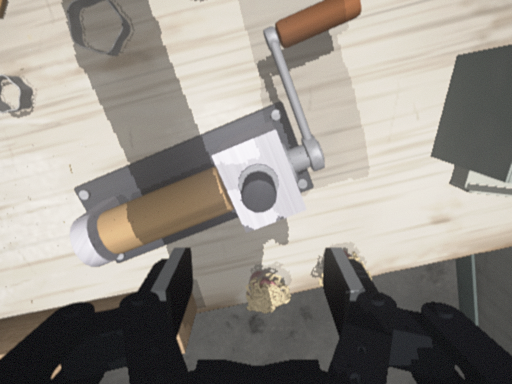

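Run:
```python
from h import *
print(tri(ray('scene',(203.9,163.8)),ray('side',(259.6,166.3))))
from rig import workorder
print(workorder.hand_in())
```

```text
(array([0.57665983, 0.04600052, 0.15559568]), [np.float64(1.154862374828318), np.float64(1.154862374828319)])
the job is handed in; nothing more can be done
None
```

The roller is locked and the job is handed in; the hand-in reports no verdict, so the result rests on my own checks below. I pushed the crank handle down with the shut fingers and took the long pin from the rack. I then pushed it through block and shaft, let go and raised the gripper about 130 mm.

- **Crank:** triangulating the handle after the push put it about 0.05 rad from level. The last pictures show it still level.
- **Seating:** nothing resisted the pin on the way down until the collar met the block, with 17 N upward. Afterwards the top of its head measured z = 0.1556 m against 0.155 m expected, so the collar is down on the block.
- **Position:** the head is 2 to 5 mm from the hole's axis, within the 12 mm allowed. It stood upright in all three views.
- **Release:** the gripper stands open and clear, and the wrist force reads about zero. I did not measure the pin's speed.
- **Time:** about 12.5 s of the 50 s.

Two readings disagreed slightly. The fixed cameras and the wrist camera differed by 2 to 3 mm on the hole and up to 4 mm on the pin. I took values in between, then lined up the pin's tip using the fixed cameras.

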